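# Square up a stack of blanks and start the clamp screw

## Robot

A 7-joint arm with a two-finger parallel gripper is mounted at the origin on the work surface. World frame = base frame: x ahead of the robot, y to its left, z up, the work surface at z = 0. Lengths are in m, angles in rad, forces in N, time in s.
With the tool pointing down it reaches from about 0.4 to 0.85 m from the base axis. Payload 4.4 kg.
Tool frame: the origin (TCP) lies midway between the tips of the shut fingers; the grasp point (between the pads) lies 19 mm behind it (pinch_z is the distance from the TCP to the grasp point, in m); z points along the fingers, y is the line along which they close (so a half turn about z gives the same grasp; the last joint's range is limited). The gripper opens to 94 mm and grips with 3 to 60 N. Pads are 16 mm wide; open, the fingers measure 119 mm over their backs; the gripper's body (75 mm by 177 mm) begins 78 mm behind the grasp point.
Start: joints at [1.133, 0.628, 0.038, 1.517, -0.027, 0.996, -0.02], TCP at [0.236, -0.606, 0.205] pointing down, gripper open.
Joint ranges: [-3.06, 3.06], [-0.37, 2.12], [-1.25, 1.32], [0.18, 2.47], [-1.1, 4.24], [0.23, 1.98], [-2.94, 2.94]. Speed limits (rad/s): [2.57, 2.57, 3.14, 3.14, 3.14, 3.14, 3.14].

## Interface

Orientations are given as a rotation vector (axis times angle).
In Python, from station import sense, capture, get_calibration, close_job, silhouettes, pinpoint, pinch_z gives the robot as it stands.
- The arm moves only by the tool step_arm, never from a script. Its argument "rows" is a list that holds one entry, the list of rows, each a list of 7 numbers: the finger opening in m, from 0 to 0.094, then the shift along the tool's x, y, z in m, then the turn, a rotation vector about the tool's x, y, z in degrees. In form: [[[grip, x, y, z, rx, ry, rz], ...]]. A call has 1 to 5 rows; each row is the pose to reach, as a shift and turn from the pose commanded when the call began, along the tool's axes at that moment; what a row does not reach only later rows make up. A row lasts 1/8 s, in which the tool goes at most 62.5 mm and 10.7 degrees, less where a joint would pass 70% of its speed; a pose out of reach is approached as far as the arm can. A call with a gripper value outside its range is refused whole. The fingers move at their own pace and stop on an object; "grip_force" is the grip in N (left out, the last holds). Time passes only in rows, so rows that repeat a pose let the fingers close. It gives the time, the measured TCP pose, the force, the opening and the grip force at its end, in the units of the state.
- sense(): the state, without advancing time (a new reading comes with each control period).
- capture(name): name is "side" or "top"; returns the picture (384x512x3 uint8, red, green, blue); there is no depth.
- get_calibration(name): a dict with "K" (3x3 intrinsics, pixels), "world_to_cam" (4x4, takes a point from world to camera coordinates). Camera axes: x right, y up, looking along -z (the intrinsics and any distortion apply to the point x, -y, -z); pixel columns grow to the right and rows downward; lengths in m; the calibration is good to about 2 mm. A picture is of the moment at which its call begins. get_calibration takes no time and is no camera call.
- close_job(): hands the job in; it is judged then, once.
Trained networks look in the newest picture that a camera, given by its name, has taken for a name from the list of things; names that differ only in an ending like _2 or _b are one class to them, and where a whole thing is asked for, a point or a joint stands for the part that bears it (a point fixed in the world has none). Each returns a list of dicts, best first, with "conf" (0 to 1); they miss things now and then, are a little off and sometimes report something else, mostly with a low value. They report only what shows in the picture. A call takes as long as a camera call. They do not tell look-alikes from the thing itself.
- silhouettes(thing, camera): "mask" (384x512 bool, what is visible of it) and "point" ([column, row] in pixels, amid what is visible of it).
- pinpoint(thing, camera): "point" ([column, row] in pixels: a listed point, or the origin of a listed thing).
The state is a dict: "time_s": time; "joint_pos": joint angles; "qd": joint speeds; "tau": joint torques, N m; "position": TCP position; "ee_rot": TCP orientation; "force": force on the tool from outside, world axes, zero at the start; "ft_torque": the same for the moment, N m; "finger_gap": finger opening in m; "gripper_force": force on a finger pad.
Only numpy, scipy, OpenCV 4.12 (cv2) and the standard library are available. Lean on these libraries where they do the work, as an engineer would, in place of code of your own. Each camera call takes 0.05 s, during which the arm holds its last target. There are 200 camera calls.

## Task

Tap the four thin wooden blanks in the stack clamp fully home into the corner of its two fences so that their edges line up. Then start the clamp's screw by its crank: turn it backward (anticlockwise from above) until it drops into the mouth of the thread, then forward one turn. Finish holding the crank's grip firmly between the fingers with the screw just started one turn, the stack still square, and the other things on the bench left alone.

Things in the scene. Friction and masses are not known exactly. Their poses are not given: they have to be found in the camera images.
- press: the stack clamp, fixed: grey-faced board 345 x 235 x 18 mm with two hardwood fences, and a dark cast bracket whose arm reaches over the far fence to a round boss that holds the screw. Origin: on the screw's upright axis at bench level; x points away from the robot to the bracket's post (42 x 36 mm at x 121 mm, 107 mm high), y left, z up. Board: x -165 to 180, y -115 to 120 mm, top at z 18 mm
- stack_home (a point): where the centre of the lowest blank's underside lies when home: x -55 mm, y 0, z 26 mm of the clamp, the 190 mm edges along x. It is on an 8 mm backing pad, smaller than the blanks so that they overhang it by over 10 mm. Far fence: inner face 95 mm beyond this point, 150 mm long. Left fence: inner face 70 mm to its left, 165 mm long (x -144 to 21 mm of the clamp). Fence tops at z 54 mm
- boss_mouth (a point): centre of the mouth (top) of the threaded boss, 108 mm above the bench; boss 56 mm across, underside 71 mm above the bench. The screw (30 mm thick, right-hand, 6 mm a turn, about 0.75 kg with crank) stands loose in it, upright, its plain nose guided by the bore, its thread start resting on the boss's first thread
- blank1: lowest of four equal thin wooden blanks, 190 x 140 x 6 mm, about 85 g, stacked on the pad; origin at the centre of its underside, x along the 190 mm side. The stack starts 6 to 18 mm short of each fence, every blank shifted and turned (up to 0.05 rad) a little differently; the stack's top is 50 mm above the bench
- blank2: second blank from below, the same
- blank3: third blank from below, the same
- blank4: top blank, the same
- spindle_turn (a joint): turn of the screw about its upright axis, rad: grows as it turns forward (clockwise from above) and falls as it turns backward; starts within 0.3 of 0. At 0 the crank points 0.9 rad to the left of the clamp's x axis. It can turn many times round. The drop comes somewhere between a quarter turn and nine tenths of a turn back from the start; where is not known beforehand
- spindle_lift (a joint): height of the screw, m; 0 is its height just after the drop. Turned backward it rides up slowly, 6 mm a turn, to nearly +0.006, then drops by its own weight quickly to 0, the thread start now in the mouth. Turned forward from there it sinks 6 mm a turn, to about -0.006 after one turn, with 1.5 mm of play. A firm grip on it can keep it from dropping; a push on the grip's side does not
- crank: crank on top of the screw: arm 50 mm from screw axis to grip axis, 10 mm thick, 16 mm wide; hub 34 mm across, its top 3 mm above the arm. Origin: on the grip's axis at the arm's top face, 165 mm above the bench when spindle_lift is 0; x points outward from the screw's axis, z up. It carries the grip. About 1 to 2 N at the grip turn it; it stays where it is left
- grip_mid (a point): middle of the crank's grip, on its axis, 25 mm above the arm: an upright round wooden handle 19 mm across, from 1 to 48 mm above the arm, revolving freely on its pin, so it can be pushed round by its side or pinched from above and led round a circle without turning the hand
- oil_jar: small amber jar with a steel lid, 42 mm across, 42 mm high, on the clamp's board to the right of the bracket; leave alone. Origin: centre of its underside
- sanding_block: cork sanding block 62 x 30 x 27 mm, on the clamp's board to the left of the bracket; leave alone. Origin: centre of its underside
- mallet: round carver's mallet standing on its head, 82 mm across, 205 mm high, on the left; leave alone. Origin: centre of its underside
- glue_bottle: white glue bottle, 60 mm across, 160 mm high, on the left; leave alone. Origin: centre of its underside
- knife: carving knife lying down, about 195 mm long, on the right; leave alone. Origin: centre of its underside
- lacquer_tin: round lacquered tin, 82 mm across, 42 mm high, on the right; leave alone. Origin: centre of its underside
- oilstone: oilstone in a wooden tray, 165 x 60 x 34 mm, on the right at the back; leave alone. Origin: centre of its underside
Things that resemble listed ones, but are neither listed nor needed, are in the scene too. What is shaped like the blank2 but orange is not meant. What is shaped like the blank4 but pink is not meant.

How it is judged:
By the outcome, as a careful person would: the job done as asked, in the order asked, and still so for the second after the job is handed in, while the arm keeps its last pose, push and grip.
It also fails if it takes over 72 s, if anything falls off the work surface, if the arm or the gripper's body presses on something with over 40 N, if the wrist force passes 120 N, or if a joint passes its speed limit or range.

## Working session

There is one attempt and no reset: what is moved stays moved. The work goes in short steps, Python scripts to look and compute and a tool call to move; the robot and the scene stay as the last step left them, time stands still between calls to the robot, and variables do not carry over. Pictures are saved under pics/ and viewed, at most 10 in all, crops included, and the job is handed in when it is done.

Besides the shell and the picture viewer there is one more tool, called after "Call:" by a JSON object that holds its "op" and its "data". step_arm: Moves the arm, as the interface text tells. Its arguments: {"type":"object","properties":{"rows":{"type":"array"},"grip_force":{"type":"number"}},"required":["rows"]}

```bash
ls; mkdir -p pics; cat > h.py <<'E'
import numpy as np, cv2
from station import *
from scipy.spatial.transform import Rotation as R
def ray(cam,px):
    c=get_calibration(cam);K=np.array(c["K"]);T=np.array(c["world_to_cam"])
    d=np.linalg.inv(K)@np.array([px[0],px[1],1.]);d=np.array([d[0],-d[1],-d[2]])
    return -T[:3,:3].T@T[:3,3], T[:3,:3].T@d
def atz(cam,px,z):
    o,d=ray(cam,px);return o+d*(z-o[2])/d[2]
def proj(cam,p):
    c=get_calibration(cam);K=np.array(c["K"]);T=np.array(c["world_to_cam"])
    q=T[:3,:3]@np.array(p)+T[:3,3];q=K@np.array([q[0],-q[1],-q[2]]);return q[:2]/q[2]
def tri(a,b):
    A=[];B=[]
    for cam,px in (("top",a),("side",b)):
        o,d=ray(cam,px);d=d/np.linalg.norm(d);P=np.eye(3)-np.outer(d,d);A.append(P);B.append(P@o)
    return np.linalg.lstsq(np.vstack(A),np.hstack(B),rcond=None)[0]
E
python3 - <<'E'
from h import *
np.set_printoptions(precision=4,suppress=True)
t=capture("top");s=capture("side")
cv2.imwrite("pics/a.png",cv2.resize(np.vstack([t,s])[:,:,::-1],(800,1200))[:600]);
cv2.imwrite("pics/b.png",cv2.resize(s[:,:,::-1],(800,600)))
for c in("top","side"):
    k=get_calibration(c);print(c,np.array(k["K"]),ray(c,(256,192)),[x for x in k])
for n in ["stack_home","boss_mouth","blank1","blank4","crank","grip_mid","press","oil_jar","sanding_block","mallet","glue_bottle"]:
    r={}
    for c in ("top","side"):
        r[c]=pinpoint(n,c)
        print(n,c,[(np.round(x["point"],1).tolist(),round(x["conf"],2)) for x in r[c][:3]])
    if r["top"] and r["side"]: print("   ",tri(r["top"][0]["point"],r["side"][0]["point"]))
s=sense();print(s)
E
```

```text
pics
top [[485.9793   0.     243.6521]
 [  0.     485.9793 186.9588]
 [  0.       0.       1.    ]] (array([ 0.4041, -0.0202,  1.6252]), array([ 0.0672, -0.0427, -0.9972])) ['K', 'world_to_cam']
side [[383.0176   0.     254.2136]
 [  0.     383.0176 197.29  ]
 [  0.       0.       1.    ]] (array([ 0.3962, -0.8325,  0.7484]), array([ 0.1224,  0.806 , -0.5792])) ['K', 'world_to_cam']
stack_home top []
stack_home side []
boss_mouth top [([252.2, 153.8], 0.98)]
boss_mouth side [([295.1, 216.4], 0.93)]
    [ 0.6215 -0.0726  0.1157]
blank1 top [([251.8, 180.3], 0.66), ([311.7, 270.3], 0.66), ([174.5, 234.5], 0.56)]
blank1 side [([253.3, 358.9], 0.71), ([201.9, 194.5], 0.66), ([268.3, 239.8], 0.61)]
    [ 0.5562 -0.0925 -0.4982]
blank4 top [([251.8, 180.3], 0.66), ([311.7, 270.3], 0.66), ([174.5, 234.5], 0.56)]
blank4 side [([253.3, 358.9], 0.71), ([201.9, 194.5], 0.66), ([268.3, 239.8], 0.61)]
    [ 0.5562 -0.0925 -0.4982]
crank top [([239.9, 143.0], 0.77), ([252.6, 154.0], 0.47)]
crank side [([309.6, 191.6], 0.76)]
    [ 0.6558 -0.0352  0.1658]
grip_mid top [([239.8, 138.4], 0.78)]
grip_
[... 459 characters left out ...]
0.55)]
mallet side [([232.3, 166.8], 0.97)]
    [ 0.4951  0.3877 -0.0059]
glue_bottle top [([114.9, 145.1], 0.57)]
glue_bottle side [([277.0, 160.8], 0.65)]
    [0.6633 0.3815 0.0137]
{'time_s': 1.2, 'joint_pos': array([ 1.1332,  0.6284,  0.0385,  1.5174, -0.027 ,  0.9963, -0.02  ]), 'qd': array([-0.0006, -0.0004,  0.0006, -0.0003, -0.0007,  0.0004, -0.001 ]), 'tau': array([  0.0014, -54.9598,   1.1437, -18.6939,  -0.0524,   0.0157,
        -0.    ]), 'position': array([ 0.2362, -0.6056,  0.2055]), 'ee_rot': array([-3.0875, -0.5806, -0.    ]), 'force': array([-0.8372, -0.5957,  0.32  ]), 'ft_torque': array([-0.0052, -0.0336,  0.0031]), 'gripper_force': 0.0, 'finger_gap': 0.09409428362634097}
```

```bash
python3 - <<'E'
from h import *
t=capture("top");s=capture("side")
cv2.imwrite("pics/c.png",cv2.resize(t[90:300,130:410,::-1],(800,600),interpolation=cv2.INTER_CUBIC))
E
```

```text
(no output)
```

View pics/b.png

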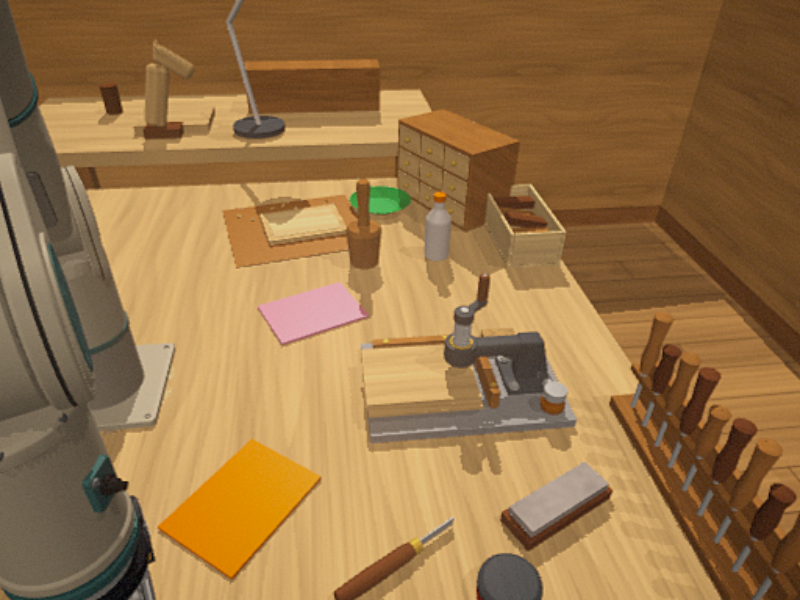

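View pics/c.png

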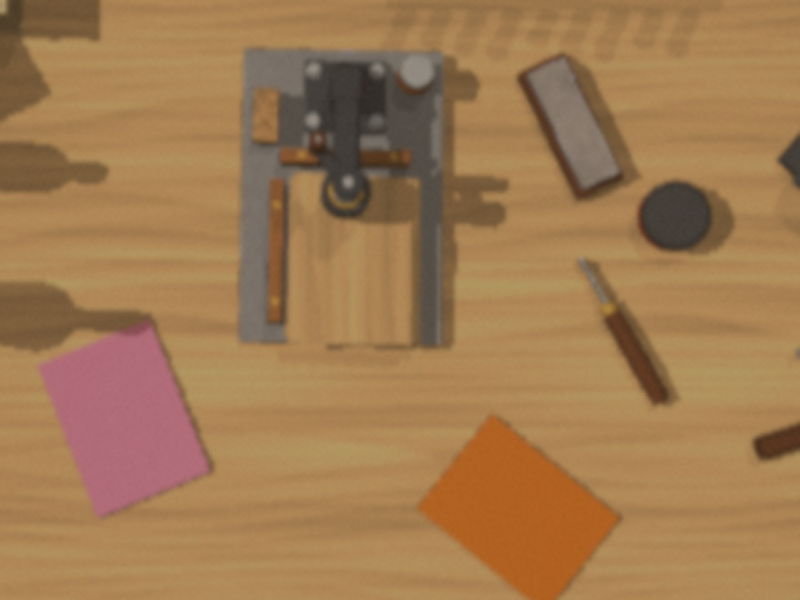

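The side view (800x600) shows the clamp at about (470,390), with the crank grip at (484,288). The top crop shows the board from (244,48) to (446,343), the stack from (288,175) to (415,346) and the boss at (346,193).

The flat look-alikes are the orange sheet at crop (520,510) and the pink sheet at (125,420), both lying on the bench. The wood-coloured stack on the clamp is the one meant. Next I fit the clamp pose.

```bash
cat > fit.py <<'E'
from h import *
from scipy.optimize import least_squares
np.set_printoptions(precision=4,suppress=True)
C=lambda u,v:(130+u*280/800,90+v*210/600)
S=lambda u,v:(u*.64,v*.64)
obs=[("top",(.180,.120,.018),C(244,49)),("top",(.180,-.115,.018),C(441,50)),("top",(-.165,.120,.018),C(240,341)),("top",(-.165,-.115,.018),C(440,345)),
("top",(0,0,.108),(252.2,153.8)),("side",(0,0,.108),(295.1,216.4)),
("side",(-.165,.120,.018),S(361,345)),("side",(-.165,-.115,.018),S(370,434)),("side",(.180,-.115,.018),S(574,421))]
def W(p,q):
    c,s=np.cos(p[2]),np.sin(p[2]);return [p[0]+c*q[0]-s*q[1],p[1]+s*q[0]+c*q[1],q[2]]
f=lambda p:np.hstack([proj(c,W(p,q))-np.array(o) for c,q,o in obs])
r=least_squares(f,[.62,-.07,0],loss="soft_l1");p=r.x
if __name__=="__main__":
    print(p);print(f(p).reshape(-1,2))
    big=cv2.cvtColor(cv2.imread("pics/c.png"),cv2.COLOR_BGR2RGB)
    img=capture("top");k=6
    im=cv2.resize(img[125:220,205:300],None,fx=k,fy=k,interpolation=cv2.INTER_CUBIC)
    def line(a,b,col):
        A=[(proj("top",W(p,q))-np.array([205,125])+.5)*k for q in (a,b)];cv2.line(im,*[tuple(int(round(x)) for x in q) for q in A],col,1)
    line((.04,-.075,.054),(.04,.075,.054),(255,0,0));line((-.144,.07,.054),(.021,.07,.054),(255,0,0))
    b=[(-.15,-.07,.05),(.04,-.07,.05),(.04,.07,.05),(-.15,.07,.05)]
    for i in range(4):line(b[i],b[(i+1)%4],(0,255,0))
    b=[(-.165,-.115,.018),(.18,-.115,.018),(.18,.12,.018),(-.165,.12,.018)]
    for i in range(4):line(b[i],b[(i+1)%4],(255,255,0))
    cv2.imwrite("pics/d.png",im[:,:,::-1])
    s=silhouettes("blank4","top")
    for x in s[:4]:print(x["point"],x["conf"],cv2.minAreaRect(np.argwhere(x["mask"])[:,::-1].astype(np.float32)))
    g=tri((239.8,138.4),(308.9,182.9));c=tri((239.9,143),(309.6,191.6))
    print([np.arctan2(*(q[1::-1]-p[1::-1]))-p[2] for q in(g,c)],[np.hypot(*(q[:2]-p[:2])) for q in (g,c)])
    a=sense();print(R.from_rotvec(a["ee_rot"]).as_matrix())
E
python3 fit.py
```

```text
[ 0.6184 -0.0701 -0.0161]
[[-0.1677 -0.6882]
 [ 0.7614  0.269 ]
 [-0.786  -0.0885]
 [ 0.2651 -0.4005]
 [-1.1001  2.6975]
 [ 0.018   1.6168]
 [-0.649  -1.5145]
 [-0.1947  1.1876]
 [ 2.0739 -0.6338]]
[173.4, 235.6] 0.92 ((172.73251342773438, 235.46986389160156), (58.11204147338867, 43.37691116333008), 67.98871612548828)
[250.1, 182.5] 0.8 ((251.49996948242188, 180.49998474121094), (56.99999237060547, 42.99999237060547), 90.0)
[309.5, 269.9] 0.71 ((310.89093017578125, 268.81524658203125), (57.954097747802734, 42.48627853393555), 38.884498596191406)
[275.5, 195.1] 0.64 ((275.0, 196.0), (22.0, 2.0), 90.0)
[np.float64(0.7580751422766904), np.float64(0.765980974857818)] [np.float64(0.0544151099847795), np.float64(0.05120411680688779)]
[[ 0.9317  0.3633  0.0001]
 [ 0.3633 -0.9317 -0.    ]
 [ 0.0001  0.     -1.    ]]
```

View pics/d.png

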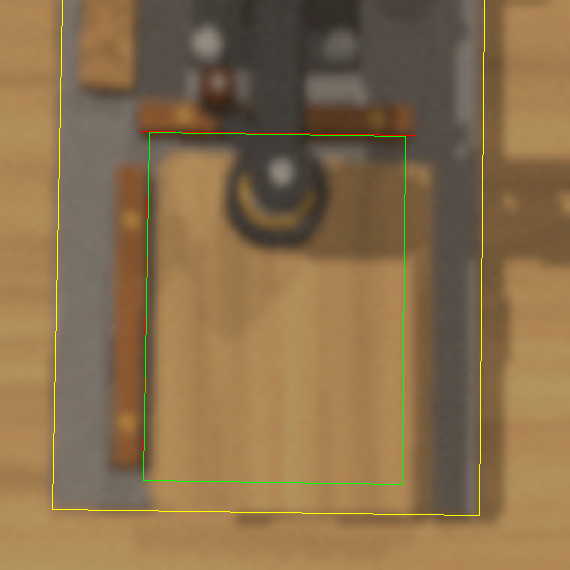

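The fit is good: the overlay lines match the board and fences. The origin is about (0.618, -0.070) with yaw -0.016, and the stack is about 16 mm short in x and 14 mm short in y. I'll go to the right side with the fingers along the clamp's x.

```bash
cat > pl.py <<'E'
import sys
from h import *
P=np.array([.6184,-.0701,-.0161])
def C2W(q):
    c,s=np.cos(P[2]),np.sin(P[2]);return np.array([P[0]+c*q[0]-s*q[1],P[1]+s*q[0]+c*q[1],q[2]])
def plan(q,yaw=None):  # clamp mm, yaw deg of tool x in clamp
    s=sense();M=R.from_rotvec(s["ee_rot"]).as_matrix();pos=np.array(s["position"])
    d=M.T@(C2W(np.array(q)/1000.)-pos);y=np.arctan2(M[1,0],M[0,0])-P[2]
    print("tool shift mm",np.round(d*1000,1),"rz",None if yaw is None else round(-((yaw-np.degrees(y)+180)%360-180),1))
def where():
    s=sense();d=np.array(s["position"])-[P[0],P[1],0];c,n=np.cos(P[2]),np.sin(P[2])
    M=R.from_rotvec(s["ee_rot"]).as_matrix()
    print("t",s["time_s"],"clamp mm",np.round(1000*np.array([c*d[0]+n*d[1],-n*d[0]+c*d[1],d[2]]),1),"yaw",round(np.degrees(np.arctan2(M[1,0],M[0,0])-P[2]),2),"tilt",M[:,2].round(4),"F",np.round(s["force"],1),s["gripper_force"],round(s["finger_gap"],4),"q7",s["joint_pos"][6])
if __name__=="__main__":
    where();a=[float(x) for x in sys.argv[1:]]
    if a:plan(a[:3],a[3] if len(a)>3 else None)
E
python3 pl.py -62 -120 200 90
```

```text
t 1.4 clamp mm [-373.5 -541.6  205.5] yaw 22.22 tilt [ 1.e-04 -0.e+00 -1.e+00] F [ 0.5  0.  -0.9] 0.0 0.0939 q7 -0.020010654636239272
tool shift mm [ 447.8 -272.4    5.5] rz -67.8
```

Call:
{"op": "step_arm", "data": {"rows": [[[0.094,0.05,-0.03,0,0,0,-8],[0.094,0.1,-0.06,0,0,0,-18],[0.094,0.15,-0.09,0,0,0,-28],[0.094,0.2,-0.12,0,0,0,-38],[0.094,0.25,-0.15,0,0,0,-48]]], "grip_force": 10}}

```text
time_s: 2.02
position: [0.4157, -0.3737, 0.2058]
ee_rot: [2.579, 1.793, 0.0]
force: [0.9, -0.1, -0.1]
finger_gap: 0.0939
gripper_force: 0.0
```

```bash
python3 pl.py -62 -120 80 90
```

```text
t 2.025 clamp mm [-197.8 -306.8  205.8] yaw 70.54 tilt [ 6.e-04 -6.e-04 -1.e+00] F [ 0.9 -0.1 -0.1] 0.0 0.0939 q7 0.20270509640991247
tool shift mm [221.4  65.7 125.8] rz -19.5
```

Call:
{"op": "step_arm", "data": {"rows": [[[0.094,0.055,0.016,0.01,0,0,-7],[0.094,0.11,0.033,0.02,0,0,-14],[0.094,0.165,0.049,0.04,0,0,-19.6],[0.094,0.221,0.066,0.08,0,0,-19.6],[0.094,0.221,0.066,0.125,0,0,-19.6]]]}}

```text
time_s: 2.65
position: [0.559, -0.1869, 0.0808]
ee_rot: [2.233, 2.205, 0.009]
force: [0.6, -1.2, -0.6]
finger_gap: 0.094
gripper_force: 0.0
```

```bash
python3 pl.py -62 -115 22 90
```

```text
t 2.65 clamp mm [ -57.5 -117.8   80.8] yaw 90.19 tilt [ 0.0063  0.0015 -1.    ] F [ 0.6 -1.2 -0.6] 0.0 0.094 q7 0.024429434647464922
tool shift mm [ 2.7 -4.8 58.8] rz 0.2
```

Call:
{"op": "step_arm", "data": {"rows": [[[0.094,0,0,0.03,0,0,0],[0.094,0,0,0.058,0,0,0],[0.094,0.005,0,0.058,0,0,0],[0.094,0.013,0,0.058,0,0,0],[0.094,0.02,0,0.058,0,0,0]]]}}

```text
time_s: 3.28
position: [0.5558, -0.1709, 0.0239]
ee_rot: [2.241, 2.199, 0.002]
force: [-0.4, 0.0, 0.9]
finger_gap: 0.0939
gripper_force: 0.0
```

```bash
python3 pl.py -62 -80 22 90
```

```text
t 3.275 clamp mm [ -61.  -101.7   23.9] yaw 89.85 tilt [ 2.1e-03 -1.0e-04 -1.0e+00] F [-0.4  0.   0.9] 0.0 0.0939 q7 -0.03338209600842383
tool shift mm [21.7 -1.1  1.8] rz -0.2
```

Next, push left gently.

Call:
{"op": "step_arm", "data": {"rows": [[[0.094,0.004,0,0.001,0,0,0],[0.094,0.008,0,0.001,0,0,0],[0.094,0.012,0,0.001,0,0,0],[0.094,0.015,0,0.001,0,0,0],[0.094,0.017,0,0.001,0,0,0]]]}}

```text
time_s: 3.9
position: [0.5554, -0.1557, 0.0218]
ee_rot: [2.242, 2.198, -0.001]
force: [0.7, -4.7, 2.6]
finger_gap: 0.094
gripper_force: 2.3
```

```bash
python3 pl.py -62 -80 22 90
```

```text
t 3.9 clamp mm [-61.6 -86.6  21.8] yaw 89.78 tilt [ 7.0e-04 -1.4e-03 -1.0e+00] F [ 0.7 -4.7  2.6] 2.2907564230263233 0.094 q7 -0.05974535174271317
tool shift mm [ 6.6 -0.5 -0.2] rz -0.2
```

Call:
{"op": "step_arm", "data": {"rows": [[[0.094,0.002,0,0,0,0,0],[0.094,0.004,0,0,0,0,0],[0.094,0.006,0,0,0,0,0],[0.094,0.007,0,0,0,0,0],[0.094,0.008,0,0,0,0,0]]]}}

```text
time_s: 4.53
position: [0.5564, -0.1492, 0.0217]
ee_rot: [2.242, 2.196, -0.001]
force: [2.8, -9.7, 1.4]
finger_gap: 0.0938
gripper_force: 4.5
```

```bash
python3 pl.py
```

```text
t 4.525 clamp mm [-60.7 -80.1  21.7] yaw 89.74 tilt [ 0.0023 -0.0029 -1.    ] F [ 2.8 -9.7  1.4] 4.527998920530081 0.0938 q7 -0.07206919837938006
```

Call:
{"op": "step_arm", "data": {"rows": [[[0.094,0.001,0,0,0,0,0],[0.094,0.002,0,0,0,0,0],[0.094,0.003,0,0,0,0,0],[0.094,0.003,0,0,0,0,0]]]}}

```text
time_s: 5.03
position: [0.5564, -0.1492, 0.0218]
ee_rot: [2.241, 2.193, -0.004]
force: [2.3, -12.2, 0.2]
finger_gap: 0.0938
gripper_force: 6.5
```

```bash
python3 pl.py
```

```text
t 5.025 clamp mm [-60.7 -80.1  21.8] yaw 89.69 tilt [ 0.0024 -0.0062 -1.    ] F [  2.3 -12.2   0.2] 6.545792198739946 0.0938 q7 -0.07613743908249491
```

Call:
{"op": "step_arm", "data": {"rows": [[[0.094,-0.01,0,0,0,0,0],[0.094,-0.03,0,0,0,0,0],[0.094,-0.035,-0.03,-0.04,0,0,9],[0.094,-0.035,-0.08,-0.065,0,0,19],[0.094,-0.02,-0.12,-0.065,0,0,29]]]}}

```text
time_s: 5.65
position: [0.4339, -0.1625, 0.0877]
ee_rot: [2.728, 1.556, 0.003]
force: [-0.2, -0.3, -0.0]
finger_gap: 0.0938
gripper_force: 0.0
```

```bash
python3 pl.py -205 0 80 0
```

```text
t 5.65 clamp mm [-182.9  -95.4   87.7] yaw 60.32 tilt [ 2.1e-03 -3.0e-04 -1.0e+00] F [-0.2 -0.3 -0. ] 0.0 0.0938 q7 -0.3541069245694807
tool shift mm [ 71.9 -66.4   7.6] rz 60.3
```

Call:
{"op": "step_arm", "data": {"rows": [[[0.094,0.015,-0.015,0,0,0,10],[0.094,0.03,-0.03,0,0,0,20.5],[0.094,0.045,-0.045,0,0,0,31],[0.094,0.06,-0.06,0,0,0,41.5],[0.094,0.071,-0.067,0.007,0,0,52]]]}}

```text
time_s: 6.28
position: [0.4122, -0.0651, 0.0795]
ee_rot: [-3.133, -0.209, 0.0]
force: [0.1, 0.2, -0.6]
finger_gap: 0.0942
gripper_force: 0.0
```

```bash
python3 pl.py -205 0 22 0
```

```text
t 6.275 clamp mm [-206.3    1.7   79.5] yaw 8.54 tilt [-4.0e-04  1.2e-03 -1.0e+00] F [ 0.1  0.2 -0.6] 0.0 0.0942 q7 -1.091507399469345
tool shift mm [ 1.   1.9 57.5] rz 8.5
```

Call:
{"op": "step_arm", "data": {"rows": [[[0.094,0,0.002,0.03,0,0,8.5],[0.094,0,0.002,0.058,0,0,8.5],[0.094,0.006,0.001,0.058,0,0,8.5],[0.094,0.012,0,0.058,0,0,8.5],[0.094,0.018,0,0.058,0,0,8.5]]]}}

```text
time_s: 6.9
position: [0.4309, -0.0636, 0.0216]
ee_rot: [-3.141, 0.016, -0.0]
force: [0.3, -0.3, 0.3]
finger_gap: 0.0939
gripper_force: 0.0
```

```bash
python3 pl.py -160 0 22 0
```

```text
t 6.9 clamp mm [-187.6    3.5   21.6] yaw 0.34 tilt [ 0.e+00  7.e-04 -1.e+00] F [ 0.3 -0.3  0.3] 0.0 0.0939 q7 -0.8148619266202642
tool shift mm [27.6  3.7 -0.4] rz 0.3
```

Call:
{"op": "step_arm", "data": {"rows": [[[0.094,0.005,0,0,0,0,0.3],[0.094,0.01,0,0,0,0,0.3],[0.094,0.014,0,0,0,0,0.3],[0.094,0.018,0,0,0,0,0.3],[0.094,0.021,0,0,0,0,0.3]]]}}

```text
time_s: 7.52
position: [0.4508, -0.0639, 0.0214]
ee_rot: [-3.141, 0.025, 0.002]
force: [-3.2, -0.1, 1.7]
finger_gap: 0.0938
gripper_force: 1.4
```

```bash
python3 pl.py
```

```text
t 7.525 clamp mm [-167.7    3.5   21.4] yaw 0.02 tilt [-1.4e-03  5.0e-04 -1.0e+00] F [-3.2 -0.1  1.7] 1.355408476665616 0.0938 q7 -0.8395888140532033
```

Call:
{"op": "step_arm", "data": {"rows": [[[0.094,0.002,0,0,0,0,0],[0.094,0.004,0,0,0,0,0],[0.094,0.006,0,0,0,0,0],[0.094,0.008,0,0,0,0,0],[0.094,0.01,0,0,0,0,0]]]}}

```text
time_s: 8.15
position: [0.4582, -0.0641, 0.0213]
ee_rot: [-3.14, 0.025, 0.009]
force: [-9.2, -1.1, 7.1]
finger_gap: 0.0936
gripper_force: 4.9
```

```bash
python3 pl.py
```

```text
t 8.15 clamp mm [-160.3    3.4   21.3] yaw -0.01 tilt [-0.0054  0.0013 -1.    ] F [-9.2 -1.1  7.1] 4.864792556036264 0.0936 q7 -0.8504856494815284
```

Call:
{"op": "step_arm", "data": {"rows": [[[0.094,0.001,0,0,0,0,0],[0.094,0.002,0,0,0,0,0],[0.094,0.003,0,0,0,0,0],[0.094,0.003,0,0,0,0,0]]]}}

```text
time_s: 8.65
position: [0.4582, -0.064, 0.0211]
ee_rot: [-3.139, 0.026, 0.016]
force: [-12.0, -2.0, 9.2]
finger_gap: 0.0941
gripper_force: 6.2
```

```bash
python3 pl.py; python3 - <<'E'
from h import *
t=capture("top");s=capture("side")
a=cv2.resize(t[125:220,205:300],(570,570),interpolation=cv2.INTER_CUBIC)
cv2.imwrite("pics/e.png",a[:,:,::-1])
b=cv2.resize(s[190:290,225:375],(780,520),interpolation=cv2.INTER_CUBIC);cv2.imwrite("pics/f.png",b[:,:,::-1])
E
```

```text
t 8.65 clamp mm [-160.3    3.6   21.1] yaw -0.03 tilt [-0.0101  0.0024 -0.9999] F [-12.   -2.    9.2] 6.201078481972218 0.0941 q7 -0.8536856984680607
```

View pics/e.png

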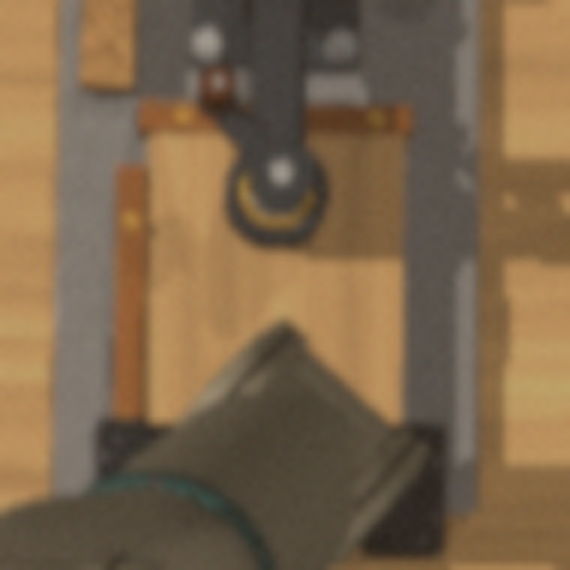

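View pics/f.png

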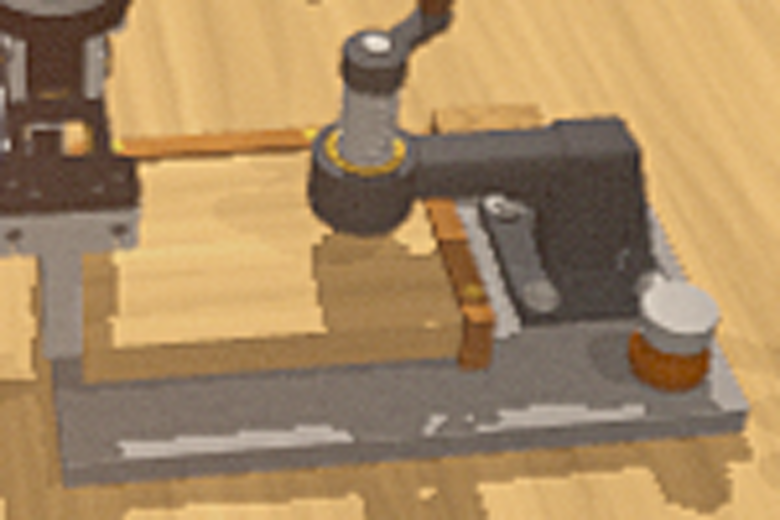

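Viewed e and f. The stack's far edge is flush against the far fence (top crop row ~130) and its left edge against the left fence (col ~147). The four edges look even in the side crop, from (85,260-380) to (460,330). Next I back off and move over the crank.

Call:
{"op": "step_arm", "data": {"rows": [[[0.094,-0.012,0,0,0,0,0],[0.094,-0.035,0,-0.02,0,0,0],[0.094,-0.035,0,-0.08,0,0,-9],[0.094,-0.035,0,-0.14,0,0,-19],[0.094,-0.02,0,-0.2,0,0,-29]]]}}

```text
time_s: 9.38
position: [0.4446, -0.0639, 0.2238]
ee_rot: [3.045, 0.771, 0.002]
force: [1.5, 1.1, -0.9]
finger_gap: 0.0942
gripper_force: 0.0
```

```bash
python3 pl.py 36 34 240 45;  python3 - <<'E'
from h import *
from pl import C2W
t=capture("top");s=capture("side")
def pp(n,c):
    r=pinpoint(n,c);return r[0] if r else None
for n in("grip_mid","crank"):
    a,b=pp(n,"top"),pp(n,"side");print(n,a and (a["point"],a["conf"]),b and (b["point"],b["conf"]),tri(a["point"],b["point"]) if a and b else "")
for q in [(36,34,190),(36,34,165)]: 
    w=C2W(np.array(q)/1000);print(w,proj("top",w),proj("side",w))
E
```

```text
t 9.375 clamp mm [-173.9    3.4  223.8] yaw 29.34 tilt [ 1.6e-03 -4.0e-04 -1.0e+00] F [ 1.5  1.1 -0.9] 0.0 0.0942 q7 -0.7184248936678203
tool shift mm [198.   76.2 -15.9] rz -15.7
grip_mid ([239.9, 140.2], 0.71) ([309.1, 182.3], 0.85) [ 0.65555331 -0.03417245  0.19501868]
crank ([240.4, 139.4], 0.46) ([311.5, 189.5], 0.7) [ 0.66285616 -0.0360999   0.17288672]
[ 0.65494271 -0.03668398  0.19      ] [240.76915965 140.47764093] [308.6549865  184.47683373]
[ 0.65494271 -0.03668398  0.165     ] [240.67576674 141.90204977] [307.68898843 192.31211768]
```

Call:
{"op": "step_arm", "data": {"rows": [[[0.094,0.04,0.015,-0.016,0,0,-8],[0.094,0.09,0.034,-0.018,0,0,-15.7],[0.094,0.14,0.054,-0.018,0,0,-15.7],[0.094,0.18,0.069,-0.018,0,0,-15.7],[0.094,0.198,0.077,-0.017,0,0,-15.7]]]}}

```text
time_s: 10.3
position: [0.6563, -0.0378, 0.2351]
ee_rot: [-2.913, -1.172, 0.005]
force: [0.4, 0.0, -0.2]
finger_gap: 0.0938
gripper_force: 0.0
```

```bash
python3 pl.py 36 35 179 45;  python3 - <<'E'
from h import *
t=capture("top");s=capture("side")
a=cv2.resize(t[125:220,205:300],(400,400),interpolation=cv2.INTER_CUBIC)
b=cv2.resize(s[190:290,230:330],(400,400),interpolation=cv2.INTER_CUBIC)
cv2.imwrite("pics/g.png",np.hstack([a,b])[:,:,::-1])
E
```

```text
t 10.3 clamp mm [ 37.4  32.9 235.1] yaw 44.74 tilt [-3.6e-03  4.0e-04 -1.0e+00] F [ 0.4  0.  -0.2] 0.0 0.0938 q7 -0.5572490529823882
tool shift mm [ 0.6 -2.3 56.1] rz -0.3
```

View pics/g.png

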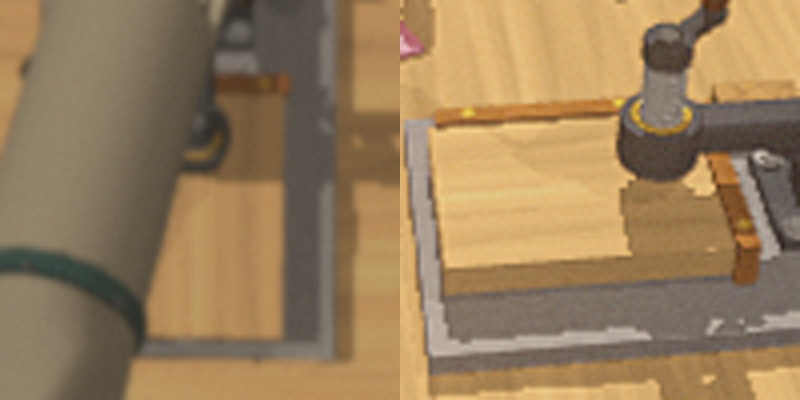

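The picture shows the stack square: its right edge is straight at col ~285 in the left half, and its side edges are flush from (442,270) to (735,265) in the right half. I'll descend over the grip and pinch lightly.

Call:
{"op": "step_arm", "data": {"rows": [[[0.094,0,-0.002,0.025,0,0,0],[0.094,0,-0.002,0.056,0,0,0],[0.03,0,-0.002,0.056,0,0,0],[0.0,0,-0.002,0.056,0,0,0],[0.0,0,-0.002,0.056,0,0,0]]], "grip_force": 4}}

```text
time_s: 11.02
position: [0.6546, -0.0374, 0.1838]
ee_rot: [2.914, 1.171, 0.003]
force: [-0.2, 1.8, 0.1]
finger_gap: 0.0677
gripper_force: 0.0
```

```bash
python3 pl.py 36 35 179 45
```

```text
t 11.025 clamp mm [ 35.7  33.2 183.8] yaw 44.71 tilt [ 2.1e-03 -1.0e-04 -1.0e+00] F [-0.2  1.8  0.1] 0.0 0.0677 q7 -0.5359689339639085
tool shift mm [ 1.4 -1.1  4.8] rz -0.3
```

Call:
{"op": "step_arm", "data": {"rows": [[[0.0,0.0,0,0.004,0,0,0],[0.0,0,0,0.004,0,0,0],[0.0,0,0,0.004,0,0,0],[0.0,0,0,0.004,0,0,0],[0.0,0,0,0.004,0,0,0]]]}}

```text
time_s: 11.65
position: [0.6544, -0.0375, 0.1786]
ee_rot: [2.914, 1.171, 0.001]
force: [1.1, 0.0, 0.7]
finger_gap: 0.0189
gripper_force: 4.0
```

```bash
python3 pl.py 36 35 179 45
```

```text
t 11.65 clamp mm [ 35.5  33.2 178.6] yaw 44.72 tilt [ 1.e-03 -6.e-04 -1.e+00] F [1.1 0.  0.7] 3.9981751888990402 0.0189 q7 -0.534173759842287
tool shift mm [ 1.6 -1.  -0.4] rz -0.3
```

```bash
cat > c.py <<'E'
import sys
from pl import *
def go(deg,ztarget,n=5):
    s=sense();M=R.from_rotvec(s["ee_rot"]).as_matrix();pos=np.array(s["position"])
    v=pos[:2]-P[:2];a=np.arctan2(v[1],v[0])
    out=[]
    for i in range(1,n+1):
        b=a+np.radians(deg)*i/n;t=np.array([P[0]+.05*np.cos(b),P[1]+.05*np.sin(b),pos[2]+(ztarget/1000-pos[2])*i/n])
        d=M.T@(t-pos);out.append([0.0]+np.round(d,4).tolist()+[0,0,0])
    print("ang clamp deg",round(np.degrees(a-P[2])%360,1),"r",round(np.hypot(*v)*1000,1));print([out])
where();go(float(sys.argv[1]),float(sys.argv[2]))
E
python3 c.py 23 179
```

```text
t 11.65 clamp mm [ 35.5  33.2 178.6] yaw 44.72 tilt [ 1.e-03 -6.e-04 -1.e+00] F [1.1 0.  0.7] 3.9981751888990402 0.0189 q7 -0.534173759842287
ang clamp deg 43.0 r 48.6
[[[0.0, 0.0014, -0.004, -0.0001, 0, 0, 0], [0.0, 0.001, -0.008, -0.0002, 0, 0, 0], [0.0, 0.0003, -0.0119, -0.0002, 0, 0, 0], [0.0, -0.0007, -0.0158, -0.0003, 0, 0, 0], [0.0, -0.002, -0.0196, -0.0004, 0, 0, 0]]]
```

Call:
{"op": "step_arm", "data": {"rows": [[[0.0,0.001,-0.004,0,0,0,0],[0.0,0.001,-0.008,0,0,0,0],[0.0,0.0003,-0.012,0,0,0,0],[0.0,-0.0007,-0.016,0,0,0,0],[0.0,-0.002,-0.02,0,0,0,0]]]}}

```text
time_s: 12.28
position: [0.6387, -0.0246, 0.1787]
ee_rot: [2.914, 1.171, 0.0]
force: [0.5, -4.7, -0.4]
finger_gap: 0.0193
gripper_force: 4.0
```

```bash
python3 c.py 25 179.3; cat >> h.py <<'E'
def look():
    out=[]
    for c in("top","side"):
        capture(c)
        for n in ("grip_mid","crank"):
            r=pinpoint(n,c);out.append((n,c,np.round(r[0]["point"],1).tolist(),round(r[0]["conf"],2)) if r else None)
    print(out)
E
python3 -c "from h import *;look()"
```

```text
t 12.275 clamp mm [ 19.5  45.8 178.7] yaw 44.71 tilt [ 6.e-04 -8.e-04 -1.e+00] F [ 0.5 -4.7 -0.4] 4.00137584656477 0.0193 q7 -0.548982614056014
ang clamp deg 66.9 r 49.8
[[[0.0, -0.0016, -0.004, -0.0001, 0, 0, 0], [0.0, -0.0038, -0.0078, -0.0002, 0, 0, 0], [0.0, -0.0063, -0.0114, -0.0004, 0, 0, 0], [0.0, -0.009, -0.0148, -0.0005, 0, 0, 0], [0.0, -0.0121, -0.0179, -0.0006, 0, 0, 0]]]
[('grip_mid', 'top', [235.7, 143.2], 0.45), ('crank', 'top', [114.6, 196.4], 0.61), ('grip_mid', 'side', [299.3, 179.8], 0.86), ('crank', 'side', [302.2, 188.1], 0.79)]
```

Call:
{"op": "step_arm", "data": {"rows": [[[0.0,-0.002,-0.004,0,0,0,0],[0.0,-0.004,-0.0078,0,0,0,0],[0.0,-0.0066,-0.0114,0,0,0,0],[0.0,-0.0094,-0.0148,-0.0003,0,0,0],[0.0,-0.0125,-0.0179,-0.0005,0,0,0]]]}}

```text
time_s: 13.2
position: [0.6174, -0.0197, 0.1791]
ee_rot: [2.915, 1.172, 0.001]
force: [3.1, -4.0, 1.1]
finger_gap: 0.0191
gripper_force: 4.0
```

```bash
python3 c.py 25 179.7;python3 -c "from h import *;look()"
```

```text
t 13.2 clamp mm [ -1.8  50.4 179.1] yaw 44.73 tilt [ 8.e-04  1.e-04 -1.e+00] F [ 3.1 -4.   1.1] 4.004295039921999 0.0191 q7 -0.5501059059068732
ang clamp deg 92.1 r 50.5
[[[0.0, -0.0036, -0.0025, -0.0001, 0, 0, 0], [0.0, -0.0072, -0.005, -0.0003, 0, 0, 0], [0.0, -0.011, -0.0072, -0.0004, 0, 0, 0], [0.0, -0.0149, -0.009, -0.0005, 0, 0, 0], [0.0, -0.019, -0.0105, -0.0007, 0, 0, 0]]]
[('grip_mid', 'top', [362.6, 163.8], 0.29), None, ('grip_mid', 'side', [293.5, 182.5], 0.64), ('crank', 'side', [293.1, 187.4], 0.53)]
```

Call:
{"op": "step_arm", "data": {"rows": [[[0.0,-0.0036,-0.0025,0,0,0,0],[0.0,-0.0074,-0.0048,0,0,0,0],[0.0,-0.0112,-0.007,-0.0003,0,0,0],[0.0,-0.0151,-0.0088,-0.0004,0,0,0],[0.0,-0.019,-0.0103,-0.0005,0,0,0]]]}}

```text
time_s: 14.12
position: [0.5963, -0.0249, 0.1795]
ee_rot: [-2.914, -1.172, -0.001]
force: [3.6, -0.7, 2.5]
finger_gap: 0.0188
gripper_force: 4.0
```

```bash
python3 c.py 25 180;python3 -c "from h import *;look()"
```

```text
t 14.125 clamp mm [-22.8  44.8 179.5] yaw 44.75 tilt [ 2.e-04  8.e-04 -1.e+00] F [ 3.6 -0.7  2.5] 4.00093249976635 0.0188 q7 -0.5365278461411948
ang clamp deg 117.0 r 50.3
[[[0.0, -0.0043, -0.0009, -0.0001, 0, 0, 0], [0.0, -0.0086, -0.0017, -0.0002, 0, 0, 0], [0.0, -0.0129, -0.0021, -0.0003, 0, 0, 0], [0.0, -0.0173, -0.0021, -0.0004, 0, 0, 0], [0.0, -0.0216, -0.0017, -0.0005, 0, 0, 0]]]
[None, None, ('grip_mid', 'side', [286.2, 182.3], 0.78), None]
```

Call:
{"op": "step_arm", "data": {"rows": [[[0.0,-0.0043,-0.0009,-0.0002,0,0,0],[0.0,-0.0086,-0.0017,-0.0003,0,0,0],[0.0,-0.0129,-0.0021,-0.0004,0,0,0],[0.0,-0.0173,-0.0021,-0.0006,0,0,0],[0.0,-0.0216,-0.0017,-0.0007,0,0,0]]]}}

```text
time_s: 15.05
position: [0.5788, -0.0389, 0.1799]
ee_rot: [-2.914, -1.172, 0.002]
force: [0.9, 3.6, 1.1]
finger_gap: 0.0192
gripper_force: 4.0
```

```bash
python3 c.py 25 180.5;python3 -c "from h import *;look()"
```

```text
t 15.05 clamp mm [-40.1  30.5 179.9] yaw 44.74 tilt [-1.4e-03  8.0e-04 -1.0e+00] F [0.9 3.6 1.1] 4.000372588634491 0.0192 q7 -0.5105675888564207
ang clamp deg 142.7 r 50.4
[[[0.0, -0.0042, 0.0012, -0.0001, 0, 0, 0], [0.0, -0.0084, 0.0023, -0.0002, 0, 0, 0], [0.0, -0.0125, 0.0038, -0.0003, 0, 0, 0], [0.0, -0.0165, 0.0057, -0.0004, 0, 0, 0], [0.0, -0.0202, 0.0079, -0.0006, 0, 0, 0]]]
[None, None, ('grip_mid', 'side', [279.4, 182.0], 0.58), ('crank', 'side', [279.0, 191.1], 0.86)]
```

Call:
{"op": "step_arm", "data": {"rows": [[[0.0,-0.0042,0.0012,-0.0002,0,0,0],[0.0,-0.0084,0.0023,-0.0003,0,0,0],[0.0,-0.0125,0.0038,-0.0004,0,0,0],[0.0,-0.0165,0.0057,-0.0006,0,0,0],[0.0,-0.0202,0.0079,-0.0007,0,0,0]]]}}

```text
time_s: 15.98
position: [0.5684, -0.0573, 0.1804]
ee_rot: [-2.91, -1.172, 0.005]
force: [-5.1, 6.0, 5.4]
finger_gap: 0.0191
gripper_force: 4.0
```

```bash
cat >> c.py <<'E'
def exp():
    s=sense();p=np.array(s["position"])
    for k in (0,.006):print("lift",k,"mid",proj("side",[p[0],p[1],.19+k]).round(1),"crank",proj("side",[p[0],p[1],.165+k]).round(1))
exp()
look()
E
python3 c.py 25 181
```

```text
t 15.975 clamp mm [-50.2  12.  180.4] yaw 44.78 tilt [-0.0046  0.0029 -1.    ] F [-5.1  6.   5.4] 4.016415509395301 0.0191 q7 -0.4757385882307994
ang clamp deg 166.5 r 51.6
[[[0.0, -0.0028, 0.0038, -0.0001, 0, 0, 0], [0.0, -0.0061, 0.0066, -0.0003, 0, 0, 0], [0.0, -0.0093, 0.0096, -0.0004, 0, 0, 0], [0.0, -0.0121, 0.0129, -0.0006, 0, 0, 0], [0.0, -0.0146, 0.0165, -0.0007, 0, 0, 0]]]
lift 0 mid [277.3 191.1] crank [276.8 199. ]
lift 0.006 mid [277.4 189.1] crank [276.9 197.1]
[None, ('crank', 'top', [363.5, 165.6], 0.5), ('grip_mid', 'side', [278.6, 188.1], 0.7), ('crank', 'side', [277.6, 195.0], 0.86)]
```

```bash
sed -i 's/^P=.*/P=np.array([.6169,-.0709,-.0161])/' pl.py; python3 c.py 25 181|head -3
```

```text
t 16.275 clamp mm [-49.1  11.8 180.4] yaw 44.73 tilt [-0.0052  0.0016 -1.    ] F [-6.3  4.1  6.1] 4.010277986526489 0.0189 q7 -0.4759893462399563
ang clamp deg 166.5 r 50.5
[[[0.0, -0.0033, 0.0029, -0.0001, 0, 0, 0], [0.0, -0.0067, 0.0057, -0.0002, 0, 0, 0], [0.0, -0.0098, 0.0087, -0.0004, 0, 0, 0], [0.0, -0.0127, 0.012, -0.0005, 0, 0, 0], [0.0, -0.0152, 0.0156, -0.0006, 0, 0, 0]]]
```

Call:
{"op": "step_arm", "data": {"rows": [[[0.0,-0.003,0.003,-0.0005,0,0,0],[0.0,-0.0065,0.0058,-0.001,0,0,0],[0.0,-0.0095,0.009,-0.0014,0,0,0],[0.0,-0.0122,0.0123,-0.0017,0,0,0],[0.0,-0.0147,0.016,-0.002,0,0,0]]]}}

```text
time_s: 17.2
position: [0.5675, -0.0811, 0.1813]
ee_rot: [-2.912, -1.17, 0.01]
force: [-4.6, 1.5, -2.9]
finger_gap: 0.0189
gripper_force: 4.0
```

```bash
python3 c.py 20 182.5
```

```text
t 17.2 clamp mm [-49.2 -11.  181.3] yaw 44.7 tilt [-7.3e-03  2.0e-04 -1.0e+00] F [-4.6  1.5 -2.9] 3.9951948076486588 0.0189 q7 -0.440812679374969
ang clamp deg 192.6 r 50.5
[[[0.0, -0.0014, 0.0033, -0.0003, 0, 0, 0], [0.0, -0.0029, 0.0064, -0.0005, 0, 0, 0], [0.0, -0.0042, 0.0096, -0.0008, 0, 0, 0], [0.0, -0.0053, 0.0129, -0.001, 0, 0, 0], [0.0, -0.0062, 0.0163, -0.0013, 0, 0, 0]]]
lift 0 mid [278.7 196.6] crank [278.1 204.6]
lift 0.006 mid [278.8 194.7] crank [278.3 202.7]
[('grip_mid', 'top', [272.4, 117.4], 0.23), None, ('grip_mid', 'side', [280.3, 193.7], 0.87), ('crank', 'side', [277.8, 199.8], 0.63)]
```

Call:
{"op": "step_arm", "data": {"rows": [[[0.0,-0.0014,0.0033,0,0,0,0],[0.0,-0.0029,0.0064,0,0,0,0],[0.0,-0.0042,0.0096,0,0,0,0],[0.0,-0.0053,0.0129,-0.0001,0,0,0],[0.0,-0.0062,0.0163,-0.0002,0,0,0]]]}}

```text
time_s: 18.12
position: [0.5791, -0.0967, 0.1835]
ee_rot: [2.914, 1.172, 0.003]
force: [-1.3, 1.7, -3.7]
finger_gap: 0.0186
gripper_force: 4.0
```

```bash
python3 c.py 20 182.2
```

```text
t 18.125 clamp mm [-37.3 -26.4 183.5] yaw 44.73 tilt [ 2.3e-03  1.0e-04 -1.0e+00] F [-1.3  1.7 -3.7] 3.996518924832344 0.0186 q7 -0.417139552651387
ang clamp deg 215.3 r 45.8
[[[0.0, -0.0046, 0.0028, 0.0003, 0, 0, 0], [0.0, -0.0048, 0.0062, 0.0005, 0, 0, 0], [0.0, -0.0048, 0.0097, 0.0008, 0, 0, 0], [0.0, -0.0045, 0.0132, 0.0011, 0, 0, 0], [0.0, -0.004, 0.0167, 0.0014, 0, 0, 0]]]
lift 0 mid [284.5 200.1] crank [283.9 208.1]
lift 0.006 mid [284.7 198.1] crank [284.  206.2]
[None, None, ('grip_mid', 'side', [285.2, 199.5], 0.78), ('crank', 'side', [285.1, 208.1], 0.59)]
```

Signs of a drop: the hand was released upward, Fz stays negative, and the seen height is about 6 mm lower. I'll open slightly to let it settle, recentre and look.

Call:
{"op": "step_arm", "data": {"rows": [[[0.03,0,0,0,0,0,0],[0.03,0,0,0,0,0,0],[0.03,-0.002,0,0.002,0,0,0],[0.03,-0.004,0,0.004,0,0,0],[0.03,-0.004,0,0.005,0,0,0]]]}}

```text
time_s: 19.05
position: [0.5747, -0.0997, 0.1779]
ee_rot: [-2.915, -1.171, 0.0]
force: [-0.2, -0.3, 0.6]
finger_gap: 0.0297
gripper_force: 0.0
```

```bash
python3 c.py 20 182.2;python3 - <<'E'
from h import *
look()
s=capture("side")
b=cv2.resize(s[170:250,230:350],(780,520),interpolation=cv2.INTER_CUBIC);cv2.imwrite("pics/i.png",b[:,:,::-1])
E
```

```text
t 19.05 clamp mm [-41.7 -29.5 177.9] yaw 44.7 tilt [-3.e-04 -0.e+00 -1.e+00] F [-0.2 -0.3  0.6] 0.0 0.0297 q7 -0.40885122951208575
ang clamp deg 215.3 r 51.1
[[[0.0, 0.0006, 0.0036, -0.0009, 0, 0, 0], [0.0, 0.0004, 0.0071, -0.0017, 0, 0, 0], [0.0, 0.0005, 0.0106, -0.0026, 0, 0, 0], [0.0, 0.0008, 0.0141, -0.0034, 0, 0, 0], [0.0, 0.0013, 0.0175, -0.0043, 0, 0, 0]]]
lift 0 mid [283.  200.9] crank [282.4 209. ]
lift 0.006 mid [283.1 198.9] crank [282.5 207.1]
[None, None, ('grip_mid', 'side', [282.6, 200.0], 0.48), ('crank', 'side', [286.3, 206.1], 0.5)]
[None, ('crank', 'top', [272.7, 117.8], 0.43), ('grip_mid', 'side', [282.8, 199.7], 0.84), ('crank', 'side', [283.9, 208.7], 0.75)]
```

View pics/i.png

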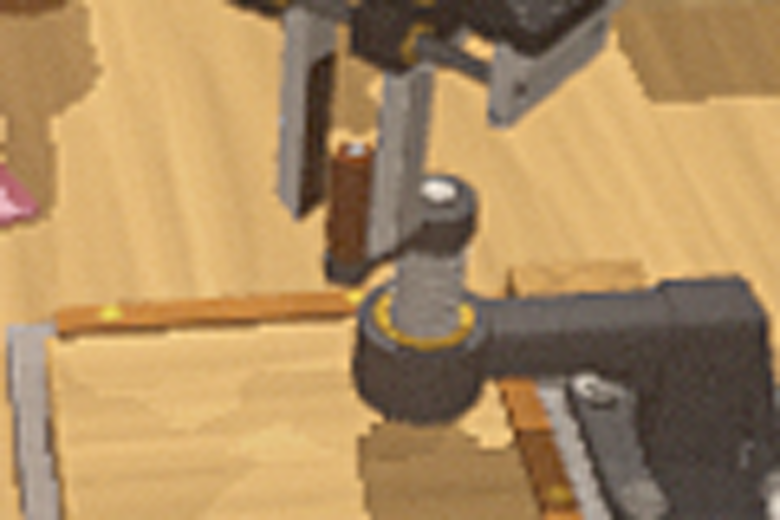

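Picture i shows the grip (350,200) between the open fingers and the hub low at (438,188), about where a 0 mm lift puts it, so the screw has dropped. The drop angle is about 204±11°. I'll now plan one forward turn as absolute commands, using the centre refined from the fence contacts.

```bash
sed -i 's/^P=.*/P=np.array([.6163,-.0720,-.0161])/' pl.py; cat > f.py <<'E'
from pl import *
s=sense();M=R.from_rotvec(s["ee_rot"]).as_matrix();pos=np.array(s["position"])
v=pos[:2]-P[:2];a0=np.arctan2(v[1],v[0]);print(np.degrees(a0),np.hypot(*v))
def pt(f,z0=.1775):
    b=a0-np.radians(f);return np.array([P[0]+.05*np.cos(b),P[1]+.05*np.sin(b),z0-.006*f/360])
d=M.T@(pt(0)-pos);print("centre",d.round(4).tolist())
cmd=pt(0);f=0
for k in range(9):
    o=[[0.0]+(M.T@(pt(f+41*i/5)-cmd)).round(4).tolist()+[0,0,0] for i in range(1,6)]
    f+=41;cmd=pt(f);print(f,[o],cmd.round(4))
E
python3 f.py
```

```text
-146.32399120770611 0.049600512375846256
centre [-0.0004, -0.0001, 0.0006]
41 [[[0.0, 0.0018, -0.0069, 0.0001, 0, 0, 0], [0.0, 0.0045, -0.0135, 0.0003, 0, 0, 0], [0.0, 0.0081, -0.0197, 0.0004, 0, 0, 0], [0.0, 0.0126, -0.0253, 0.0005, 0, 0, 0], [0.0, 0.0178, -0.0301, 0.0007, 0, 0, 0]]] [ 0.5667 -0.0656  0.1768]
82 [[[0.0, 0.0059, -0.0041, 0.0001, 0, 0, 0], [0.0, 0.0123, -0.0073, 0.0003, 0, 0, 0], [0.0, 0.0191, -0.0095, 0.0004, 0, 0, 0], [0.0, 0.0261, -0.0108, 0.0005, 0, 0, 0], [0.0, 0.0332, -0.011, 0.0007, 0, 0, 0]]] [ 0.5831 -0.0347  0.1761]
123 [[[0.0, 0.0071, 0.0008, 0.0001, 0, 0, 0], [0.0, 0.014, 0.0026, 0.0003, 0, 0, 0], [0.0, 0.0206, 0.0053, 0.0004, 0, 0, 0], [0.0, 0.0268, 0.009, 0.0005, 0, 0, 0], [0.0, 0.0323, 0.0135, 0.0007, 0, 0, 0]]] [ 0.6157 -0.022   0.1754]
164 [[[0.0, 0.0049, 0.0052, 0.0001, 0, 0, 0], [0.0, 0.0089, 0.0111, 0.0003, 0, 0, 0], [0.0, 0.0121, 0.0175, 0.0004, 0, 0, 0], [0.0, 0.0143, 0.0243, 0.0005, 0, 0, 0], [0.0, 0.0156, 0.0314, 0.0007, 0, 0, 0]]] [ 0.6487 -0.0339  0.1748]
205 [[[0.0, 0.0002, 0.0071, 0.0001, 0, 0, 0], [0.0, -0.0006, 0.0143, 0.0003, 0, 0, 0], [
[... 408 characters left out ...]
.0012, 0.0001, 0, 0, 0], [0.0, -0.0142, 0.0014, 0.0003, 0, 0, 0], [0.0, -0.0213, 0.0006, 0.0004, 0, 0, 0], [0.0, -0.0282, -0.0012, 0.0005, 0, 0, 0], [0.0, -0.0348, -0.004, 0.0007, 0, 0, 0]]] [ 0.6306 -0.1199  0.1727]
328 [[[0.0, -0.0061, -0.0037, 0.0001, 0, 0, 0], [0.0, -0.0116, -0.0082, 0.0003, 0, 0, 0], [0.0, -0.0165, -0.0135, 0.0004, 0, 0, 0], [0.0, -0.0205, -0.0194, 0.0005, 0, 0, 0], [0.0, -0.0236, -0.0259, 0.0007, 0, 0, 0]]] [ 0.5957 -0.1176  0.172 ]
369 [[[0.0, -0.0022, -0.0068, 0.0001, 0, 0, 0], [0.0, -0.0034, -0.0139, 0.0003, 0, 0, 0], [0.0, -0.0035, -0.021, 0.0004, 0, 0, 0], [0.0, -0.0027, -0.0281, 0.0005, 0, 0, 0], [0.0, -0.0008, -0.035, 0.0007, 0, 0, 0]]] [ 0.5709 -0.0929  0.1714]
```

Call:
{"op": "step_arm", "data": {"rows": [[[0.0,-0.0004,0,0.0006,0,0,0],[0.0,-0.0004,0,0.0006,0,0,0],[0.0,-0.0004,0,0.0006,0,0,0]]], "grip_force": 8}}

```text
time_s: 20.08
position: [0.5747, -0.0999, 0.1775]
ee_rot: [2.915, 1.172, 0.0]
force: [0.6, 0.4, -0.1]
finger_gap: 0.0189
gripper_force: 8.0
```

Call:
{"op": "step_arm", "data": {"rows": [[[0.0,0.0018,-0.0069,0.0001,0,0,0],[0.0,0.0045,-0.0135,0.0003,0,0,0],[0.0,0.0081,-0.0197,0.0004,0,0,0],[0.0,0.0126,-0.0253,0.0005,0,0,0],[0.0,0.0178,-0.0301,0.0007,0,0,0]]]}}

```text
time_s: 20.7
position: [0.5665, -0.0653, 0.1768]
ee_rot: [-2.915, -1.172, 0.001]
force: [1.0, -2.3, -1.2]
finger_gap: 0.0185
gripper_force: 8.0
```

Forces are low, so I'll continue.

Call:
{"op": "step_arm", "data": {"rows": [[[0.0,0.0059,-0.0041,0.0001,0,0,0],[0.0,0.0123,-0.0073,0.0003,0,0,0],[0.0,0.0191,-0.0095,0.0004,0,0,0],[0.0,0.0261,-0.0108,0.0005,0,0,0],[0.0,0.0332,-0.011,0.0007,0,0,0]]]}}

```text
time_s: 21.32
position: [0.5829, -0.0342, 0.176]
ee_rot: [-2.914, -1.172, 0.001]
force: [-1.7, -1.3, 1.1]
finger_gap: 0.019
gripper_force: 8.0
```

Call:
{"op": "step_arm", "data": {"rows": [[[0.0,0.0071,0.0008,0.0001,0,0,0],[0.0,0.014,0.0026,0.0003,0,0,0],[0.0,0.0206,0.0053,0.0004,0,0,0],[0.0,0.0268,0.009,0.0005,0,0,0],[0.0,0.0323,0.0135,0.0007,0,0,0]]]}}

```text
time_s: 21.95
position: [0.6161, -0.0216, 0.1753]
ee_rot: [-2.914, -1.172, -0.0]
force: [-2.9, 0.9, 2.6]
finger_gap: 0.0186
gripper_force: 8.0
```

```bash
python3 c.py 20 175
```

```text
t 21.95 clamp mm [ -1.   50.4 175.3] yaw 44.74 tilt [-2.e-04  7.e-04 -1.e+00] F [-2.9  0.9  2.6] 8.000021651387215 0.0186 q7 -0.5440814926672928
ang clamp deg 91.1 r 50.4
[[[0.0, -0.0029, -0.002, 0.0001, 0, 0, 0], [0.0, -0.0056, -0.0042, 0.0001, 0, 0, 0], [0.0, -0.0085, -0.0061, 0.0002, 0, 0, 0], [0.0, -0.0116, -0.0078, 0.0003, 0, 0, 0], [0.0, -0.0147, -0.0093, 0.0003, 0, 0, 0]]]
lift 0 mid [292.8 182.1] crank [292.1 189.9]
lift 0.006 mid [293.  180.2] crank [292.2 188.1]
[None, None, ('grip_mid', 'side', [295.1, 181.8], 0.7), ('crank', 'side', [294.7, 187.6], 0.69)]
```

Call:
{"op": "step_arm", "data": {"rows": [[[0.0,0.0049,0.0052,0.0001,0,0,0],[0.0,0.0089,0.0111,0.0003,0,0,0],[0.0,0.0121,0.0175,0.0004,0,0,0],[0.0,0.0143,0.0243,0.0005,0,0,0],[0.0,0.0156,0.0314,0.0007,0,0,0]]]}}

```text
time_s: 22.88
position: [0.6493, -0.0342, 0.1747]
ee_rot: [-2.915, -1.172, -0.001]
force: [-1.7, 1.5, 0.8]
finger_gap: 0.0188
gripper_force: 8.0
```

Call:
{"op": "step_arm", "data": {"rows": [[[0.0,0.0002,0.0071,0.0001,0,0,0],[0.0,-0.0006,0.0143,0.0003,0,0,0],[0.0,-0.0024,0.0212,0.0004,0,0,0],[0.0,-0.0052,0.0278,0.0005,0,0,0],[0.0,-0.0088,0.0339,0.0007,0,0,0]]]}}

```text
time_s: 23.5
position: [0.6659, -0.0651, 0.174]
ee_rot: [-2.915, -1.172, 0.0]
force: [-2.3, 3.0, 1.0]
finger_gap: 0.0192
gripper_force: 8.0
```

```bash
python3 c.py 20 175
```

```text
t 23.5 clamp mm [ 49.5   7.7 174. ] yaw 44.72 tilt [-1.e-04  1.e-04 -1.e+00] F [-2.3  3.   1. ] 8.0027836561203 0.0192 q7 -0.49644455748963934
ang clamp deg 8.8 r 50.0
[[[0.0, 0.0019, -0.0029, -0.0002, 0, 0, 0], [0.0, 0.0037, -0.0059, -0.0004, 0, 0, 0], [0.0, 0.0052, -0.0091, -0.0006, 0, 0, 0], [0.0, 0.0065, -0.0123, -0.0008, 0, 0, 0], [0.0, 0.0075, -0.0156, -0.001, 0, 0, 0]]]
lift 0 mid [315.6 190.5] crank [314.5 198.4]
lift 0.006 mid [315.9 188.6] crank [314.8 196.5]
[None, None, ('grip_mid', 'side', [315.3, 193.9], 0.66), ('crank', 'side', [314.5, 194.5], 0.68)]
```

Call:
{"op": "step_arm", "data": {"rows": [[[0.0,-0.0045,0.0055,0.0001,0,0,0],[0.0,-0.0098,0.0104,0.0003,0,0,0],[0.0,-0.0157,0.0144,0.0004,0,0,0],[0.0,-0.0221,0.0176,0.0005,0,0,0],[0.0,-0.0289,0.0198,0.0007,0,0,0]]]}}

```text
time_s: 24.42
position: [0.6584, -0.099, 0.1733]
ee_rot: [-2.914, -1.172, -0.0]
force: [-0.6, 3.2, 0.9]
finger_gap: 0.019
gripper_force: 8.0
```

Call:
{"op": "step_arm", "data": {"rows": [[[0.0,-0.007,0.0012,0.0001,0,0,0],[0.0,-0.0142,0.0014,0.0003,0,0,0],[0.0,-0.0213,0.0006,0.0004,0,0,0],[0.0,-0.0282,-0.0012,0.0005,0,0,0],[0.0,-0.0348,-0.004,0.0007,0,0,0]]]}}

```text
time_s: 25.05
position: [0.6307, -0.1201, 0.1726]
ee_rot: [2.915, 1.172, 0.001]
force: [1.5, 4.7, -0.4]
finger_gap: 0.0189
gripper_force: 8.0
```

```bash
python3 c.py 20 175
```

```text
t 25.05 clamp mm [ 15.2 -47.8 172.6] yaw 44.73 tilt [ 7.e-04  2.e-04 -1.e+00] F [ 1.5  4.7 -0.4] 8.001702949404716 0.0189 q7 -0.40080321939472574
ang clamp deg 287.6 r 50.2
[[[0.0, 0.0032, 0.0013, -0.0005, 0, 0, 0], [0.0, 0.0065, 0.0026, -0.001, 0, 0, 0], [0.0, 0.0098, 0.0036, -0.0014, 0, 0, 0], [0.0, 0.0132, 0.0044, -0.0019, 0, 0, 0], [0.0, 0.0167, 0.005, -0.0024, 0, 0, 0]]]
lift 0 mid [307.3 204.4] crank [306.3 212.5]
lift 0.006 mid [307.6 202.4] crank [306.6 210.6]
[None, None, ('grip_mid', 'side', [307.2, 204.0], 0.49), ('crank', 'side', [350.2, 260.3], 0.65)]
```

Call:
{"op": "step_arm", "data": {"rows": [[[0.0,-0.0061,-0.0037,0.0001,0,0,0],[0.0,-0.0116,-0.0082,0.0003,0,0,0],[0.0,-0.0165,-0.0135,0.0004,0,0,0],[0.0,-0.0205,-0.0194,0.0005,0,0,0],[0.0,-0.0236,-0.0259,0.0007,0,0,0]]]}}

```text
time_s: 25.98
position: [0.5958, -0.118, 0.172]
ee_rot: [2.914, 1.171, 0.001]
force: [2.9, 3.0, -2.6]
finger_gap: 0.0187
gripper_force: 8.0
```

Call:
{"op": "step_arm", "data": {"rows": [[[0.0,-0.0022,-0.0068,0.0001,0,0,0],[0.0,-0.0034,-0.0139,0.0003,0,0,0],[0.0,-0.0035,-0.021,0.0004,0,0,0],[0.0,-0.0027,-0.0281,0.0005,0,0,0],[0.0,-0.0008,-0.035,0.0007,0,0,0]]]}}

```text
time_s: 26.6
position: [0.5708, -0.0936, 0.1714]
ee_rot: [2.914, 1.171, -0.0]
force: [2.9, -0.0, -2.3]
finger_gap: 0.0191
gripper_force: 8.0
```

```bash
python3 c.py 20 175;python3 - <<'E'
from h import *
look()
s=capture("side")
b=cv2.resize(s[170:250,230:350],(780,520),interpolation=cv2.INTER_CUBIC);cv2.imwrite("pics/j.png",b[:,:,::-1])
E
```

```text
t 26.6 clamp mm [-45.1 -22.3 171.4] yaw 44.7 tilt [ 4.0e-04 -1.2e-03 -1.0e+00] F [ 2.9 -0.  -2.3] 7.999790087342262 0.0191 q7 -0.41544813917339357
ang clamp deg 206.3 r 50.3
[[[0.0, -0.0007, 0.0035, -0.0007, 0, 0, 0], [0.0, -0.0014, 0.0069, -0.0014, 0, 0, 0], [0.0, -0.0019, 0.0103, -0.0022, 0, 0, 0], [0.0, -0.0022, 0.0138, -0.0029, 0, 0, 0], [0.0, -0.0022, 0.0173, -0.0036, 0, 0, 0]]]
lift 0 mid [280.9 199.5] crank [280.4 207.6]
lift 0.006 mid [281.1 197.5] crank [280.5 205.7]
[None, None, None, ('crank', 'side', [281.1, 206.4], 0.8)]
[None, ('crank', 'top', [361.1, 163.3], 0.57), ('grip_mid', 'side', [284.3, 203.5], 0.58), ('crank', 'side', [283.2, 208.1], 0.73)]
```

View pics/j.png

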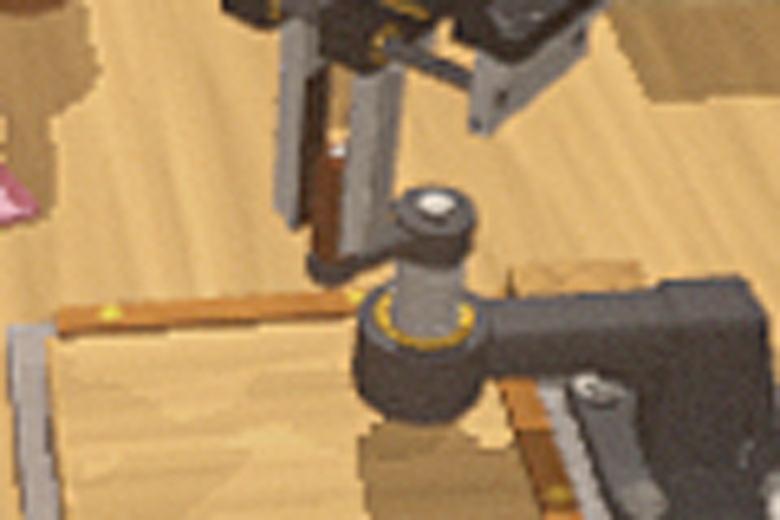

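Picture j shows the hub dropped from row 188 to 204 of the crop, about 6 mm, so the screw has been drawn in one turn. The stack is unmoved. I'll firm up the grip and settle.

Call:
{"op": "step_arm", "data": {"rows": [[[0.0,0,0,0,0,0,0],[0.0,0,0,0,0,0,0],[0.0,0,0,0,0,0,0],[0.0,0,0,0,0,0,0]]], "grip_force": 20}}

```text
time_s: 27.75
position: [0.5707, -0.0931, 0.1712]
ee_rot: [-2.915, -1.172, 0.001]
force: [-2.2, 1.6, 1.8]
finger_gap: 0.0186
gripper_force: 20.0
```

```bash
python3 pl.py; python3 - <<'E'
from h import *
s=capture("side")
cv2.imwrite("pics/k.png",cv2.resize(s[:,:,::-1],(800,600),interpolation=cv2.INTER_CUBIC))
E
```

```text
t 27.75 clamp mm [-45.2 -21.8 171.2] yaw 44.72 tilt [-5.e-04  1.e-04 -1.e+00] F [-2.2  1.6  1.8] 20.001541078090668 0.0186 q7 -0.4148669417345205
```

View pics/k.png

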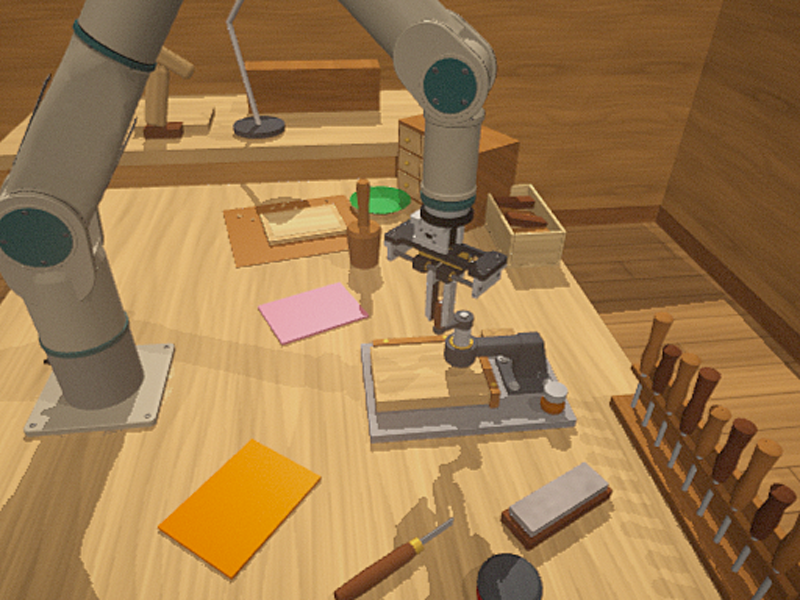

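The final picture shows the stack square at (430,375), the crank grip held at (438,310), and the other things where they were.

```bash
python3 -c "
from station import *
print(close_job())"
```

```text
the job is handed in; nothing more can be done
None
```

I handed the job in at about 28 s: the four blanks are home against both fences, the screw dropped into the thread mouth and was turned forward about one turn (roughly 6 mm down in the pictures), and the fingers hold the crank's grip at 20 N with the other things on the bench left alone.

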